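Put away check weights and vials, then hold the case lid in balance

TASK

The balance check is over: stand the two loose sample vials in free holes of the near vial rack, and seat the two brass check weights in the foam of the open black case, the larger in the largest round pocket and the smaller in the next largest. Then take the case's lid, which lies right back because its stay has come off, by its free edge and swing it forward to its balance point, where it would fall neither shut nor back, and finish while still holding it there, steady, so that I can refit the stay. Do not let the lid drop forward, knock a vial over, or disturb the beaker, the dropper bottle and the marker.

Things in the scene. Friction and masses are not known exactly. Their poses are not given: they have to be found in the camera images.
- case_lid (a joint): opening of the weight case's lid, rad: 0 shut, growing as its free edge swings up and back, away from the robot; 1.38 is the balance (mass straight above the hinge, panel leaning 11 degrees forward of upright), 2.01 the rear stop, where it starts. Slight hinge friction: within 0.15 of the balance it stays by itself, beyond that it falls slowly, shut or back. Lid 90 g
- case: black moulded case, fixed to the bench, 140 x 170 mm, walls 37 mm high, grey foam inside, top 27.5 mm up. Origin: under its middle, on the bench; x from front to hinge side, y left, z up. Across the front of the foam four round pockets, falling in size from left to right, at x -31, y +56, +17, -16, -46 mm; a long slot behind stays empty. The loose steel stay lies along the right side
- lid_hinge (a point): middle of the lid's hinge line, 74 mm behind the case's origin and 37 mm above the bench; the hinge line runs along the case's y
- lid_edge (a point): middle of the lid's free edge, turning with the lid, 141 mm from the hinge line. The lid is a tray 18 mm deep, all walls 2.6 mm; this point is halfway through the 18 mm of the front rim wall. On the open lid the edge is on top: pinch it there across the 18 mm, one finger on the outer panel, one inside. 37 to 59 mm to each side a latch tab stands out 13 mm on the inside
- pocket_large (a point): middle of the floor of the largest round pocket (far left of the row); about 27 mm wide inside, 10 mm deep, floor 17.5 mm above the bench: the large weight's place
- pocket_second (a point): middle of the floor of the second pocket; about 23 mm wide, 10 mm deep, floor 17.5 mm above the bench: the small weight's place
- weight_large: larger brass check weight, 23 mm across, 26 mm high with a narrower knob on top (body straight up to 15 mm), about 0.09 kg; origin at the centre of its underside
- weight_small: smaller brass check weight of the same shape, 19 mm across, 21 mm high, body straight up to 12 mm, about 0.05 kg; origin at the centre of its underside
- rack: white vial rack near the robot (not the one at the back), fixed, 85 x 170 x 34 mm: top plate 30 to 34 mm up with 28.5 mm holes, floor 5 mm up. Origin: under its middle on the bench; holes at x -18.7 (front row) and +18.7 (back row), y +60, +20, -20, -60 mm; the two at y -60 are taken
- vial_red: glass sample vial with red contents and black cap, 26 mm across, 60 mm high, about 30 g, standing on the bench; origin at the centre of its underside, z along the vial
- vial_blue: glass sample vial with blue contents and white cap, 26 mm across, 60 mm high, about 30 g, standing on the bench; origin at the centre of its underside, z along the vial
- vial_yellow: vial with yellow contents and black cap, already in the rack (front row, far right hole, y -60); same size
- vial_green: vial with green contents and red cap, already in the rack (back row, far right hole, y -60); same size
- beaker: glass beaker, 74 mm across and 90 mm high, a bystander behind the things to be sorted; origin at the centre of its underside
- dropper: small brown dropper bottle, 35 mm across and 76 mm high, a bystander; origin at the centre of its underside
- marker: black marker pen lying on the bench near the front, 135 mm long and 21 mm high, a bystander; origin at its middle on the bench
Mind the look-alikes: they are no part of the job. Leave any purple look-alike of the vial_green alone.

How it is judged:
On the way:
1. both weights are seated in their pockets and both vials stand in the rack, let go, with the lid still lying back on its stop (horizontal distance between weight_large and pocket_large below 0.006 m and z of weight_large in the frame of pocket_large below 0.004 m and angle between each of weight_large, weight_small's own z axis and vertical below 0.2 rad and linear speed of each of weight_large, weight_small, vial_red, vial_blue, vial_yellow, vial_green below 0.02 m/s and contact force between each of weight_large, weight_small, vial_red, vial_blue, vial_yellow, vial_green and the fingers below 0.1 N and horizontal distance between weight_small and pocket_second below 0.006 m and z of weight_small in the frame of pocket_second below 0.004 m and x of vial_red in the frame of rack between -0.038 and 0.038 m and y of vial_red in the frame of rack between -0.08 and 0.08 m and z of each of vial_red, vial_blue, vial_yellow, vial_green in the frame of rack below 0.012 m and angle between each of vial_red, vial_blue, vial_yellow, vial_green's own z axis and vertical below 0.15 rad and x of vial_blue in the frame of rack between -0.038 and 0.038 m and y of vial_blue in the frame of rack between -0.08 and 0.08 m and x of vial_yellow in the frame of rack between -0.038 and 0.038 m and y of vial_yellow in the frame of rack between -0.08 and 0.08 m and x of vial_green in the frame of rack between -0.038 and 0.038 m and y of vial_green in the frame of rack between -0.08 and 0.08 m and value of joint case_lid above 1.9 rad), for 0.2 s.
At the end, for the whole second after the job is handed in: Fingers hold the lid near its free edge (over 0.5 N, within 10 cm of its middle), lid joint 1.384 +- 0.08 rad, at rest; each weight upright on the floor of its pocket (6 mm off centre at most); all four vials upright in rack holes, on its floor; weights and vials let go (horizontal distance between weight_large and pocket_large below 0.006 m and z of weight_large in the frame of pocket_large below 0.004 m and angle between each of weight_large, weight_small's own z axis and vertical below 0.2 rad and linear speed of each of weight_large, weight_small, vial_red, vial_blue, vial_yellow, vial_green below 0.02 m/s and contact force between each of weight_large, weight_small, vial_red, vial_blue, vial_yellow, vial_green and the fingers below 0.1 N and horizontal distance between weight_small and pocket_second below 0.006 m and z of weight_small in the frame of pocket_second below 0.004 m and x of vial_red in the frame of rack between -0.038 and 0.038 m and y of vial_red in the frame of rack between -0.08 and 0.08 m and z of each of vial_red, vial_blue, vial_yellow, vial_green in the frame of rack below 0.012 m and angle between each of vial_red, vial_blue, vial_yellow, vial_green's own z axis and vertical below 0.15 rad and x of vial_blue in the frame of rack between -0.038 and 0.038 m and y of vial_blue in the frame of rack between -0.08 and 0.08 m and x of vial_yellow in the frame of rack between -0.038 and 0.038 m and y of vial_yellow in the frame of rack between -0.08 and 0.08 m and x of vial_green in the frame of rack between -0.038 and 0.038 m and y of vial_green in the frame of rack between -0.08 and 0.08 m and value of joint case_lid between 1.304 and 1.464 rad and velocity of joint case_lid between -0.05 and 0.05 rad/s and contact force between case and the fingers above 0.5 N and distance between the grasp point and lid_edge below 0.1 m); the arm keeps its last pose, push and grip.
It fails at once if the lid drops forward towards shut (lid joint under 1.0) (value of joint case_lid below 1 rad).
It fails at once if one of the four vials is knocked over (angle between any of vial_red, vial_blue, vial_yellow, vial_green's own z axis and vertical above 0.9 rad).
It fails at once if the beaker, the dropper bottle or the marker is moved more than 3 cm (distance of any of beaker, dropper, marker from where it was at the start of the episode above 0.03 m).
It also fails if it takes over 72 s, if anything falls off the work surface, if the arm or the gripper's body presses on something with over 40 N, if the wrist force passes 120 N, or if a joint passes its speed limit or range.

ROBOT

A 7-joint arm with a two-finger parallel gripper is mounted at the origin on a cart in front of the work surface, level with it; the furniture and walls round the work are solid. World frame = base frame: x ahead of the robot, y to its left, z up, the work surface at z = 0. Lengths are in m, angles in rad, forces in N, time in s.
With the tool pointing down it reaches from about 0.4 to 0.875 m from the base axis. Payload 19.3 kg.
Tool frame: the origin (TCP) lies at the very end of the fingers, on their centre line; the grasp point (between the pads) lies bot.pinch_z behind it (bot.pinch_z is the distance from the TCP to the grasp point, in m); z points along the fingers, y is the line along which they close (so a half turn about z gives the same grasp; the last joint's range is limited). The gripper opens to 85 mm and grips with 20 to 120 N. Pads are 22 mm wide; open, the fingers measure 114 mm over their backs; the gripper's body (76 mm by 85 mm) begins 54 mm behind the grasp point. The pads swing forward as they close: fully open they stand 13 mm farther back than shut.
Start: joints at [-1.182, 0.521, -0.036, 1.599, 0.021, 1.021, -0.113], TCP at [0.277, 0.56, 0.231] pointing down, gripper open.
Joint ranges: [-2.91, 2.91], [-0.3, 2.13], [-1.5, 1.42], [0.17, 2.43], [-1.26, 4.41], [0.16, 1.93], [-2.52, 2.52]. Speed limits (rad/s): [1.89, 1.89, 2.39, 2.39, 3.01, 3.01, 3.01].

INTERFACE

Orientations are given as [roll, pitch, yaw] about the fixed x, y, z axes, in that order (R = Rz(yaw) Ry(pitch) Rx(roll)).
In Python, from workcell import bot, grab_frame, ticket gives the robot as it stands.
- The arm moves only by the tool arm_command, never from a script. Its argument "commands" is a list of rows, each a list of 3 entries, a list of its own where there are three numbers: the shift along the world's x, y, z in mm, then the turn about the world's z in rad, then the gripper command: -1 is fully open, 1 is shut, values between are in proportion. In form: [[[tx, ty, tz], roll, fingers], ...]. A call has 1 to 20 rows; each row shifts and turns the commanded pose from where the row before left it; what a row does not reach is not made up. A row lasts 1/10 s, in which the tool goes at most 50 mm and 8.59 degrees, less where a joint would pass 70% of its speed; a pose out of reach is approached as far as the arm can. A call with a gripper value outside its range is refused whole. The fingers move at their own pace and stop on an object; "newtons" is the grip in N (left out, the last holds). Time passes only in rows, so rows that do not move let the fingers close. It gives the time, the measured TCP pose, the force, the opening and the grip force at its end, in the units of the state.
- bot.observe(): the state, without advancing time (a new reading comes with each control period).
- grab_frame(name): name is "scene" or "top"; returns a dict with "image" (384x512x3 uint8, red, green, blue), "vertical_fov" (degrees; the focal length in pixels is half the picture's height over the tangent of half this angle, whatever the lens; pixels are square), "cx", "cy" (the principal point, pixels), "R" (3x3) and "t" (3): a world point X has camera coordinates R X + t. Camera axes: x right, y down, z forward; pixel columns grow to the right and rows downward; lengths in m; the calibration is good to about 2 mm. A picture is of the moment at which its call begins. There is no depth.
- ticket.job_done(): hands the job in; it is judged then, once.
The state is a dict: "clock": time; "qpos": joint angles; "qd": joint speeds; "joint_efforts": joint torques, N m; "position": TCP position; "tool_rot": TCP orientation; "force": force on the tool from outside, world axes, zero at the start; "moment": the same for the moment, N m; "grip_width": finger opening in m; "finger_force": force on a finger pad.
Only numpy, scipy, OpenCV 4.12 (cv2) and the standard library are available. Lean on these libraries where they do the work, as an engineer would, in place of code of your own. Each camera call takes 0.05 s, during which the arm holds its last target. There are 200 camera calls.

## Working session

There is one attempt and no reset: what is moved stays moved. The work goes in short steps, Python scripts to look and compute and a tool call to move; the robot and the scene stay as the last step left them, time stands still between calls to the robot, and variables do not carry over. Pictures are saved under pics/ and viewed, at most 10 in all, crops included, and the job is handed in when it is done.

Besides the shell and the picture viewer there is one more tool, called after "Request:" as name(argument=value, ...) on one line, values as JSON. arm_command: Moves the arm, as the interface text tells. Its arguments: {"type":"object","properties":{"commands":{"type":"array"},"newtons":{"type":"number"}},"required":["commands"]}

```bash
mkdir -p pics; cat > h.py <<'E'
import numpy as np, cv2
from workcell import bot, grab_frame, ticket
def K(f):
    F=f["image"].shape[0]/2/np.tan(np.radians(f["vertical_fov"])/2); return F
def ray(f,u,v,z):
    F=K(f); R=np.array(f["R"]);t=np.array(f["t"])
    d=R.T@np.array([(u-f["cx"])/F,(v-f["cy"])/F,1]); c=-R.T@t
    return c+d*(z-c[2])/d[2]
def proj(f,X):
    p=np.array(f["R"])@np.array(X)+np.array(f["t"]); return K(f)*p[:2]/p[2]+[f["cx"],f["cy"]]
def save(f,n): cv2.imwrite("pics/"+n,f["image"][:,:,::-1])
E
python3 - <<'E'
from h import *
import pickle
o=bot.observe();print(o["position"],o["tool_rot"],o["grip_width"],bot.pinch_z)
fs={}
for n in("scene","top"):
    f=grab_frame(n);save(f,n+"0.png");fs[n]=f;print(n,f["vertical_fov"],f["cx"],f["cy"],-np.array(f["R"]).T@np.array(f["t"]))
pickle.dump(fs,open("fs.pkl","wb"))
E
```

```text
[0.276703   0.5600631  0.23075128] [-3.14051261e+00  7.17292343e-05  2.68277622e+00] 0.08520138696522041 0.0187
scene 50.03254777940274 260.4605297028017 192.31718221198068 [-0.23757524 -0.52255921  0.68847238]
top 46.69998481799997 261.56329540292404 190.55422638463622 [ 0.36698769 -0.0482381   1.1943923 ]
```

View pics/scene0.png

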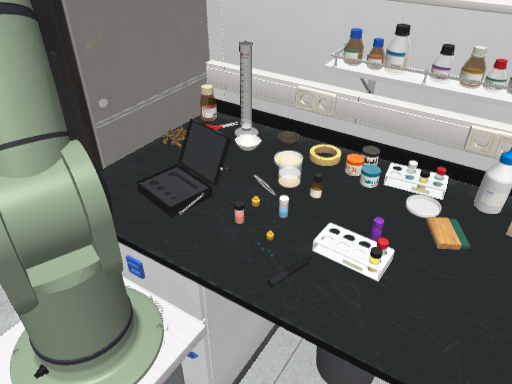

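View pics/top0.png

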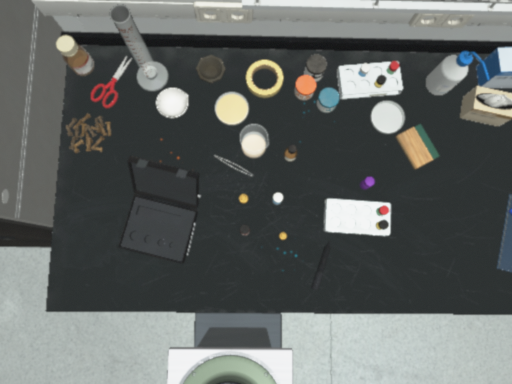

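The scene view shows the open case at left (175,188), vial red at (239,212), vial blue at (284,206), brass weights at (256,201) and (270,235), near rack (352,250). The same things in the top view are: case (160,230), red vial with black cap (245,230), blue vial with white cap (278,198), weights (243,198) and (283,236), rack (358,217). The purple look-alike is at (369,183).

```bash
python3 - <<'E'
from h import *
import pickle
fs=pickle.load(open("fs.pkl","rb"))
a=fs["top"]["image"];b=fs["scene"]["image"]
c1=cv2.resize(a[150:275,115:235],None,fx=4.6,fy=4.6,interpolation=cv2.INTER_CUBIC)
c1=cv2.convertScaleAbs(c1,alpha=2.2,beta=10)
cv2.imwrite("pics/case.png",c1[:,:,::-1])
c2=cv2.resize(a[170:270,225:400],None,fx=4.5,fy=4.5,interpolation=cv2.INTER_CUBIC)
cv2.imwrite("pics/vials.png",c2[:,:,::-1])
for n in fs:
    f=fs[n];h=cv2.cvtColor(f["image"],cv2.COLOR_RGB2HSV)
    for nm,lo,hi in(("brass",(12,120,110),(28,255,255)),("red",(0,110,90),(9,255,255)),("blue",(95,60,90),(115,255,255)),("white",(0,0,165),(180,60,255))):
        m=cv2.inRange(h,lo,hi);N,_,s,c=cv2.connectedComponentsWithStats(m)
        for i in range(1,N):
            if 8<s[i,4]<3500 and 190<c[i][0]<410 and 170<c[i][1]<280: print(n,nm,s[i],c[i].round(1),ray(f,*c[i],0.01).round(3))
f=fs["top"]
for nm,u,v,z in(("vr",245,230,.06),("vb",278,198,.06),("base",230,380,0)):print(nm,ray(f,u,v,z))
E
```

```text
scene brass [313 188   7   2  13] [315.8 188.5] [ 0.687 -0.139  0.01 ]
scene brass [252 196   8  11  71] [255.4 201. ] [ 0.54  -0.025  0.01 ]
scene brass [266 230   8  10  59] [269.8 234.9] [ 0.439 -0.132  0.01 ]
scene brass [370 257   9   7  45] [374.  260.3] [ 0.494 -0.383  0.01 ]
scene brass [368 268   7   3  11] [370.8 269.3] [ 0.462 -0.386  0.01 ]
scene red [235 212   8  11  54] [238.6 216.7] [ 0.457 -0.025  0.01 ]
scene blue [361 165  20  13 201] [371.  170.6] [ 0.87 -0.24  0.01]
scene blue [406 176   7   3  18] [408.9 177.1] [ 0.898 -0.35   0.01 ]
scene blue [365 180   6   4  10] [367.9 181.6] [ 0.806 -0.254  0.01 ]
scene blue [279 208   9  10  73] [282.9 212.4] [ 0.537 -0.114  0.01 ]
scene white [346 164  17  12 101] [354.2 170. ] [ 0.845 -0.195  0.01 ]
scene white [362 176  17  12 114] [369.6 181.2] [ 0.811 -0.257  0.01 ]
scene white [310 190  12   8  69] [315.6 193.6] [ 0.664 -0.15   0.01 ]
scene white [280 195   9  14 100] [283.5 201.2] [ 0.582 -0.091  0.01 ]
scene white [ 313  223   81   58 2145] [350.6 251.2] [ 0.493 -0.325  0.01 ]
top brass [239 194   9   9  68] [243.1 198.1] [ 0.54  -0.026  0.01 ]
top brass [279 232   8   8  49] [282.6 235.7] [ 0.441 -0.133  0.01 ]
top red [379 207   5   7  15] [380.5 210.3] [ 0.512 -0.397  0.01 ]
top white [273 193  10  10  80] [277.6 197.2] [ 0.544 -0.119  0.01 ]
top white [ 325  199   66   37 1983] [355.5 216.7] [ 0.494 -0.329  0.01 ]
vr [ 0.45064652 -0.03364749  0.06      ]
vb [ 0.53418652 -0.11737726  0.06      ]
base [ 0.07403716 -0.00114309  0.        ]
```

View pics/case.png

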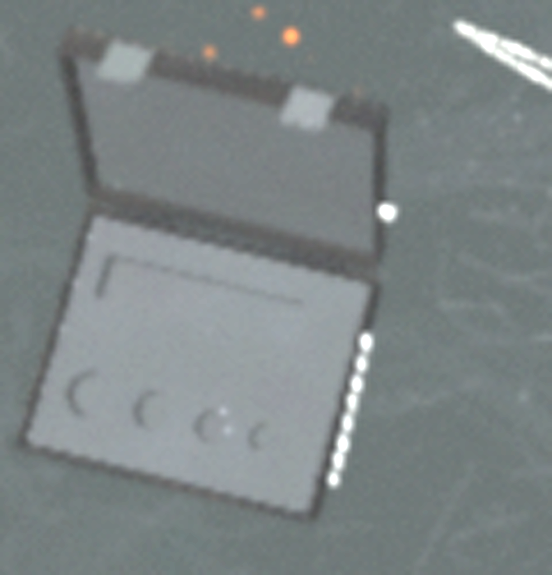

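View pics/vials.png

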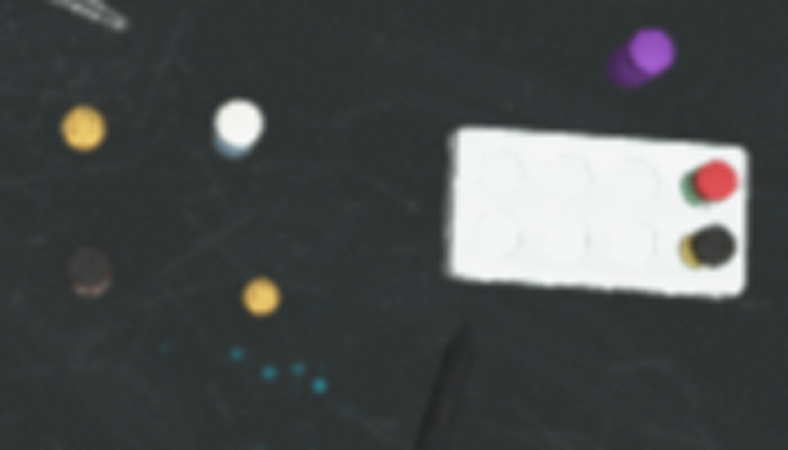

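```bash
python3 - <<'E'
from h import *
import pickle
fs=pickle.load(open("fs.pkl","rb"))
def quad(f,m,zs,name):
    c=max(cv2.findContours(m,cv2.RETR_EXTERNAL,cv2.CHAIN_APPROX_NONE)[0],key=cv2.contourArea)
    h=cv2.convexHull(c); r=cv2.minAreaRect(c); e=cv2.approxPolyN(h,4,ensure_convex=True).reshape(-1,2) if hasattr(cv2,'approxPolyN') else cv2.boxPoints(r)
    print(name,"area",cv2.contourArea(c),"poly",e.tolist())
    for z in zs:
        w=np.array([ray(f,*p,z)[:2] for p in e.astype(float)]);print("  z",z,w.round(4).tolist(),"mid",w.mean(0).round(4))
for n,box in(("top",(115,190,205,275)),("scene",(130,160,215,215))):
    f=fs[n];g=cv2.cvtColor(f["image"],cv2.COLOR_RGB2GRAY).astype(np.uint8)
    x0,y0,x1,y1=box; s=g[y0:y1,x0:x1]; big=cv2.resize(s,None,fx=4,fy=4,interpolation=cv2.INTER_CUBIC)
    print(n,np.percentile(s,[5,25,50,75,95]))
for n in fs:
    f=fs[n];h=cv2.cvtColor(f["image"],cv2.COLOR_RGB2HSV);m=cv2.inRange(h,(0,0,130),(180,70,255))
    roi=np.zeros_like(m)
    if n=="top": roi[195:240,318:396]=255
    else: roi[222:280,308:398]=255
    quad(f,m&roi,[0,.034],n+" rack")
g=cv2.cvtColor(fs["top"]["image"],cv2.COLOR_RGB2GRAY)
np.set_printoptions(linewidth=250)
print("rows 233..252, cols 122..182");print(g[228:254,120:184])
s=fs["scene"]["image"]
A=cv2.convertScaleAbs(cv2.resize(s[140:220,130:235],None,fx=7,fy=7,interpolation=cv2.INTER_CUBIC),alpha=2.2,beta=10)
cv2.imwrite("pics/case_s.png",A[:,:,::-1])
f=fs["top"];h=cv2.cvtColor(f["image"],cv2.COLOR_RGB2HSV)
m=cv2.inRange(h,(0,110,150),(9,255,255))|cv2.inRange(h,(170,110,150),(180,255,255))
m[:200]=0;m[:, :375]=0;m[220:]=0;ys,xs=np.nonzero(m);print("red cap",xs.mean(),ys.mean(),len(xs),ray(f,xs.mean(),ys.mean(),.065))
E
```

```text
top [42. 50. 53. 67. 69.]
scene [24. 42. 46. 57. 63.]
scene rack area 2292.5 poly [[398, 251], [378, 281], [305, 247], [330, 222]]
  z 0 [[0.5674, -0.419], [0.4465, -0.4105], [0.4574, -0.2221], [0.5799, -0.2335]] mid [ 0.5128 -0.3213]
  z 0.034 [[0.5276, -0.4241], [0.4128, -0.416], [0.4231, -0.237], [0.5395, -0.2478]] mid [ 0.4757 -0.3312]
top rack area 2155.0 poly [[390, 202], [390, 236], [323, 232], [325, 197]]
  z 0 [[0.5364, -0.4273], [0.4438, -0.4239], [0.4523, -0.2427], [0.5476, -0.2493]] mid [ 0.495  -0.3358]
  z 0.034 [[0.5316, -0.4165], [0.4416, -0.4132], [0.4499, -0.2371], [0.5425, -0.2435]] mid [ 0.4914 -0.3276]
rows 233..252, cols 122..182
[[50 49 50 ... 67 67 67]
 [49 51 49 ... 67 69 69]
 [50 51 50 ... 67 67 67]
 ...
 [50 51 51 ... 68 68 65]
 [53 52 53 ... 68 67 63]
 [53 52 52 ... 68 65 57]]
red cap 383.5925925925926 209.74074074074073 54 [ 0.50681491 -0.38930312  0.065     ]
```

View pics/case_s.png

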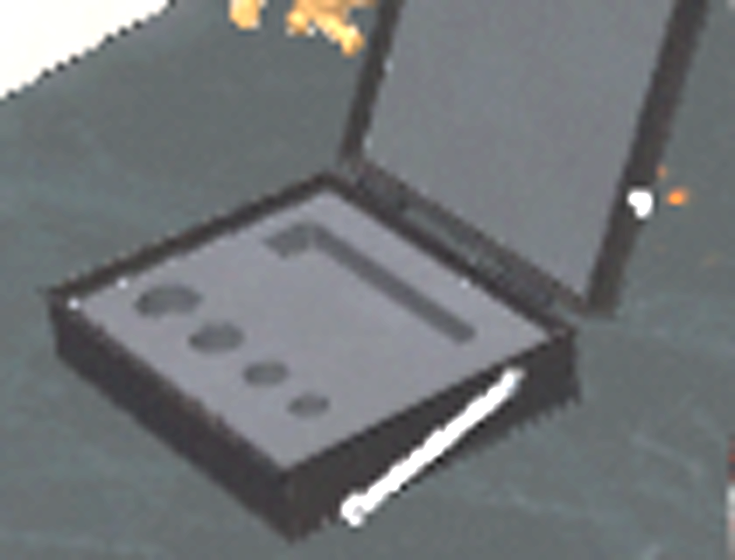

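Crop of the scene view: pocket mouths at crop (167,300), (216,338), (265,374) and (309,404). Rim corners are at (52,292), (290,470), (575,335) and (328,175).

```bash
python3 - <<'E'
from h import *
import pickle
from scipy.optimize import least_squares
fs=pickle.load(open("fs.pkl","rb"))
f=fs["scene"]; g=cv2.cvtColor(f["image"],cv2.COLOR_RGB2GRAY)[140:220,130:235]
B=cv2.resize(g,None,fx=7,fy=7,interpolation=cv2.INTER_CUBIC)
px=lambda x,y,s,x0,y0:((x+.5)/s-.5+x0,(y+.5)/s-.5+y0)
P=[]
for cx,cy in((167,300),(216,338),(265,374),(309,404)):
    w=B[cy-30:cy+30,cx-42:cx+42];yy,xx=np.mgrid[0:60,0:84]
    m=(cv2.threshold(w,0,255,cv2.THRESH_BINARY_INV+cv2.THRESH_OTSU)[1])
    N,l,s,c=cv2.connectedComponentsWithStats(m);k=l[30,42]
    if k==0:print("miss");continue
    X=px(cx-42+c[k][0],cy-30+c[k][1],7,130,140);r=ray(f,*X,.0275);P.append(r[:2]);print(s[k],np.round(X,2),r.round(4))
pk=np.array([[-.031,y] for y in(.056,.017,-.016,-.046)])
rim=np.array([[-.07,.085],[-.07,-.085],[.07,-.085],[.07,.085]])
cs=[px(x,y,7,130,140) for x,y in((52,292),(290,470),(575,335),(328,175))]
ct=[px(x,y,4.6,115,150) for x,y in((22,443),(312,517),(378,280),(90,205))]
W=np.array([ray(f,*c,.037)[:2] for c in cs]);T=np.array([ray(fs["top"],*c,.037)[:2] for c in ct])
def fit(M,D):
    def R(p):
        c,s=np.cos(p[2]),np.sin(p[2]);return ((M@np.array([[c,s],[-s,c]])+p[:2])-D).ravel()
    q=least_squares(R,[.45,.2,-.2]);return q.x.round(4),(q.fun.reshape(-1,2)*1000).round(1).tolist()
print("pk",fit(pk,np.array(P)));print("rimS",fit(rim,W));print("rimT",fit(rim,T))
print("all",fit(np.vstack([pk,rim,rim]),np.vstack([P,W,T])))
E
```

```text
[   8   14   69   34 1645] [153.38 182.45] [0.4359 0.2581 0.0275]
[  14   14   56   31 1307] [160.44 187.81] [0.4268 0.222  0.0275]
[ 19  17  48  26 988] [167.41 192.89] [0.4188 0.1884 0.0275]
[ 20  19  43  25 797] [173.63 197.46] [0.4119 0.1593 0.0275]
pk (array([ 0.4528,  0.197 , -0.2375]), [[0.0, 0.6], [-0.1, -1.2], [0.1, 0.3], [-0.0, 0.3]])
rimS (array([ 0.4512,  0.192 , -0.2382]), [[-2.0, 1.1], [-4.6, -1.3], [2.8, -0.0], [3.8, 0.2]])
rimT (array([ 0.455 ,  0.1911, -0.2344]), [[-0.9, 2.1], [-1.4, -0.6], [1.7, -1.1], [0.5, -0.4]])
all (array([ 0.453 ,  0.1933, -0.2405]), [[0.4, -3.0], [0.2, -4.8], [0.3, -3.3], [0.0, -3.3], [0.0, 2.5], [-2.9, 0.2], [4.4, 1.2], [5.7, 1.3], [-2.3, 4.7], [-3.8, 2.2], [-0.9, 0.9], [-1.1, 1.4]])
```

```bash
python3 - <<'E'
from h import *
import pickle
fs=pickle.load(open("fs.pkl","rb"))
f=fs["scene"];t=fs["top"]
def pose(p,M):
    c,s=np.cos(p[2]),np.sin(p[2]);return np.array(M)@np.array([[c,s],[-s,c]])+p[:2]
s=f["image"][215:285,300:405];A=cv2.resize(s,None,fx=7,fy=7,interpolation=cv2.INTER_CUBIC)
rk=(.4914,-.3283,-.055)
for q in pose(rk,[[x,y] for x in(-.0187,.0187) for y in(.06,.02,-.02,-.06)]):
    u=proj(f,[*q,.034]);cv2.circle(A,tuple(int(k) for k in (u-[300,215]+.5)*7),2,(255,0,0),-1)
# pockets on top view
g=cv2.resize(t["image"][185:270,115:205],None,fx=7,fy=7,interpolation=cv2.INTER_CUBIC);g=cv2.convertScaleAbs(g,alpha=2.4)
for (p,col) in(((.4528,.197,-.2375),(255,0,0)),((.4535,.192,-.2375),(0,255,0))):
    for y,r in((.056,.0135),(.017,.0115),(-.016,.0095),(-.046,.008)):
        c=pose(p,[[-.031,y]])[0];pts=[proj(t,[c[0]+r*np.cos(a),c[1]+r*np.sin(a),.0275]) for a in np.linspace(0,6.28,40)]
        cv2.polylines(g,[((np.array(pts)-[115,185]+.5)*7).astype(np.int32)],True,col,1)
    pts=[proj(t,[*q,.037]) for q in pose(p,[[-.07,.085],[-.07,-.085],[.07,-.085],[.07,.085]])]
    cv2.polylines(g,[((np.array(pts)-[115,185]+.5)*7).astype(np.int32)],True,col,1)
h=max(A.shape[0],g.shape[0])
cv2.imwrite("pics/rack_s.png",A[:,:,::-1]);cv2.imwrite("pics/pk_t.png",g[:,:,::-1])
E
```

```text
(no output)
```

View pics/rack_s.png

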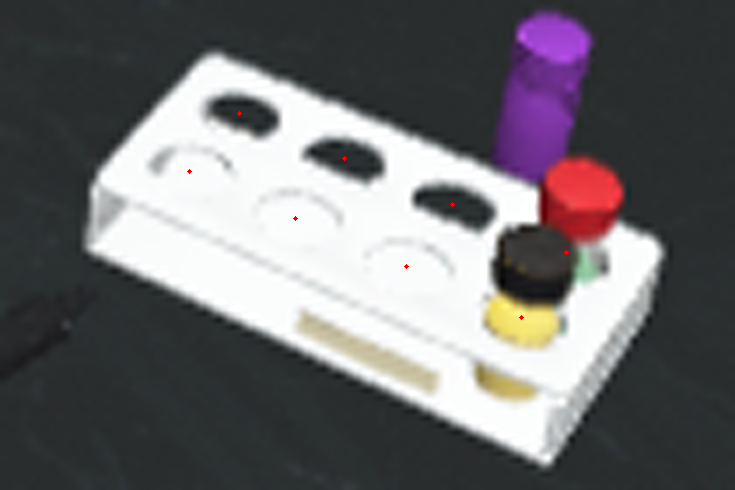

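View pics/pk_t.png

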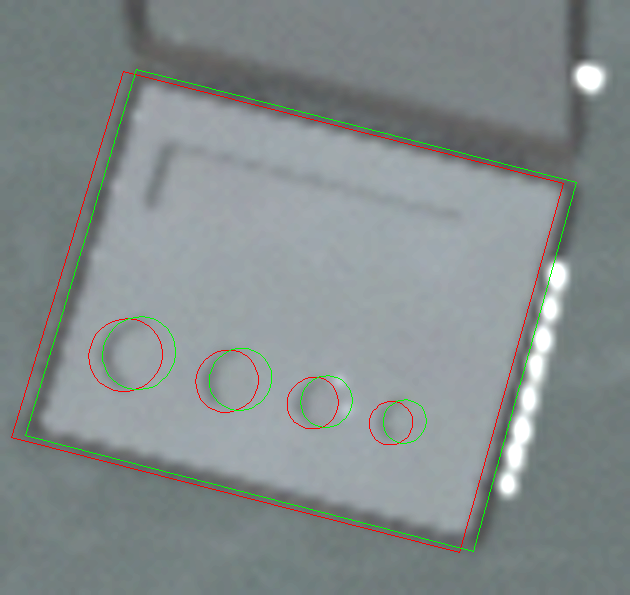

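The rack overlay agrees with the hole ellipses: back-row holes are at (242,115), (344,160) and (453,207) in the crop. In the top view the pocket crescents lie between my two case fits, nearer the green one, so I take the case at (0.453, 0.194), yaw -0.2375.
- **Large weight:** the brass piece at top (243,198), because its blob is bigger (68 px against 49). The small one is at (283,236).
- **Vials:** red with black cap (245,230), blue with white cap (278,198). The purple one (369,183) stays.

The vial and weight identities are confirmed in the enlarged crop.

Request:
arm_command(commands=[[[17,-39,0],0.022,-0.2],[[17,-39,0],0.022,-0.2],[[17,-39,0],0.022,-0.2],[[17,-39,0],0.022,-0.2],[[18,-39,0],0.022,-0.2],[[18,-39,0],0.022,-0.2],[[18,-39,0],0.022,-0.2],[[18,-39,0],0.022,-0.2],[[18,-39,0],0.022,-0.2],[[18,-39,0],0.022,-0.2],[[18,-39,0],0,-0.2],[[18,-39,0],0,-0.2],[[18,-39,-20],0,-0.2],[[18,-39,-30],0,-0.2],[[17,-39,-30],0,-0.2],[[0,0,-30],0,-0.2]], newtons=20)

```text
clock: 1.7
position: [0.5415, -0.0269, 0.1227]
tool_rot: [-3.14, 0.002, 2.897]
force: [-0.2, 1.0, 0.1]
grip_width: 0.0516
finger_force: 0.0
```

```bash
python3 - <<'E'
from h import *
import pickle
t=pickle.load(open("fs.pkl","rb"))["top"]
im=t["image"][170:270,225:400].astype(float)
# dark red-vial cap: differs from bench locally
h=cv2.cvtColor(t["image"],cv2.COLOR_RGB2HSV);g=cv2.cvtColor(t["image"],cv2.COLOR_RGB2LAB).astype(int)
bg=np.median(g[220:240,255:275].reshape(-1,3),0);d=np.abs(g-bg).sum(2)[220:242,234:256]
np.set_printoptions(linewidth=200);print(d)
m=cv2.inRange(h,(0,0,195),(180,60,255));m[:188]=0;m[208:]=0;m[:,:266]=0;m[:,290:]=0
ys,xs=np.nonzero(m);print("blue cap",xs.min(),xs.max(),ys.min(),ys.max(),ray(t,(xs.min()+xs.max())/2,(ys.min()+ys.max())/2,.06))
E
```

```text
[[ 1.  0.  2.  3.  2.  4.  0.  1.  2.  2.  2.  4.  2.  1.  1.  2.  1.  2.  2.  3.  1.  1.]
 [ 0.  2.  2.  1.  4.  1.  1.  2.  2.  1.  0.  1.  1.  2.  1.  1.  2.  5.  4.  2.  4.  2.]
 [ 5.  2.  2.  2.  1.  2.  1.  2.  2.  1.  1.  2.  3.  3.  1.  1.  1.  2.  3.  1.  1.  1.]
 [10.  5.  1.  1.  1.  2.  1.  2.  2.  1.  1.  3.  3.  1.  2.  1.  2.  4.  1.  1.  2.  3.]
 [ 2.  1.  1.  3.  4.  2.  3.  1.  2.  3.  4.  3.  5.  1.  4.  1.  2.  2.  1.  1.  3.  2.]
 [ 2.  2.  1.  1.  2.  2.  1.  3. 10. 12. 13.  9.  8.  4.  2.  2.  4.  4.  1.  1.  1.  2.]
 [ 1.  1.  1.  1.  2.  3.  2.  8. 12. 14. 14. 12. 12. 10.  8.  3.  1.  2.  1.  1.  1.  1.]
 [ 2.  1.  1.  1.  4.  1.  6. 11. 14. 13. 13. 11. 14. 14. 11.  1.  3.  1.  1.  0.  1.  4.]
 [ 1.  1.  1.  1.  3.  2.  9. 14. 17. 15. 14. 12. 14. 17. 14.  6.  2.  1.  1.  1.  4.  1.]
 [ 1.  1.  2.  2.  1.  5. 12. 16. 17. 14. 13. 14. 14. 15. 17. 12.  3.  1.  1.  2.  1.  1.]
 [ 1.  1.  1.  2.  1.  2.  8. 15. 15. 14. 15. 14. 15. 16. 16. 12.  4.  2.  2.  4.  1.  1.]
 [ 0.  2.  0.  2.  1.  4.  9. 12. 11. 15. 18. 17. 16. 17. 22. 19.  3.  2.  1.  1.  1.  1.]
 [ 1.  0
[... 265 characters left out ...]
 [ 1.  1.  2.  2.  2.  0.  0.  7. 23. 31. 30. 35. 37. 25.  6.  1.  1.  2.  0.  0.  1.  2.]
 [ 1.  3.  0.  0.  3.  0.  1.  2.  2.  5.  7.  9. 10.  4.  4.  1.  1.  1.  5.  1.  1.  0.]
 [ 1.  0.  1.  1.  2.  1.  1.  1.  0.  0.  1.  1.  0.  1.  1.  1.  1.  2.  2.  2.  1.  3.]
 [ 1.  2.  1.  0.  2.  3.  0.  0.  0.  2.  1.  1.  1.  4.  0.  1.  1.  2.  1.  3.  3.  4.]
 [ 1.  1.  1.  1.  2.  0.  0.  1.  0.  2.  0.  0.  2.  3.  0.  1.  1.  1.  1.  1.  0.  1.]
 [ 1.  1.  0.  1.  1.  1.  0.  1.  1.  1.  0.  1.  1.  0.  2.  1.  0.  1.  1.  2.  0.  1.]
 [ 3.  2.  0.  0.  2.  1.  1.  1.  0.  2.  3.  0.  1.  0.  3.  4.  1.  0.  4.  1.  2.  2.]]
blue cap 273 282 193 202 [ 0.5354722  -0.11607909  0.06      ]
```

Request:
arm_command(commands=[[[-1.5,1.5,-40],0,-0.2],[[0,0,-40],0,-0.2],[[0,0,-30],0,-0.2],[[0,0,-9],0,-0.2],[[0,0,0],0,1],[[0,0,0],0,1],[[0,0,0],0,1],[[0,0,0],0,1],[[0,0,0],0,1]])

```text
clock: 2.6
position: [0.5396, -0.0198, 0.006]
tool_rot: [3.141, 0.002, 2.903]
force: [-1.3, -0.5, 10.7]
grip_width: 0.0216
finger_force: 21.3
```

Request:
arm_command(commands=[[[0,0,4],0,0],[[0,0,0],0,-0.2],[[0,0,0],0,-0.2]])

```text
clock: 2.9
position: [0.539, -0.0198, 0.0091]
tool_rot: [3.141, 0.0, 2.903]
force: [0.0, 0.2, -0.5]
grip_width: 0.0512
finger_force: 0.0
```

```bash
python3 -c "
from h import *
o=bot.observe();print(o['position'],o['tool_rot'],o['force'],o['qpos'].round(3) if hasattr(o['qpos'],'round') else o['qpos'])
f=grab_frame('scene');save(f,'s1.png')
cv2.imwrite('pics/s1c.png',cv2.resize(f['image'][110:260,170:370],None,fx=4,fy=4,interpolation=cv2.INTER_CUBIC)[:,:,::-1])"
```

```text
[ 0.53898248 -0.01981846  0.00914984] [3.14146736e+00 4.73366024e-04 2.90274206e+00] [ 0.0085079   0.21623651 -0.52011401] [-0.112  0.731  0.053  1.964 -0.082  0.448  1.334]
```

View pics/s1c.png

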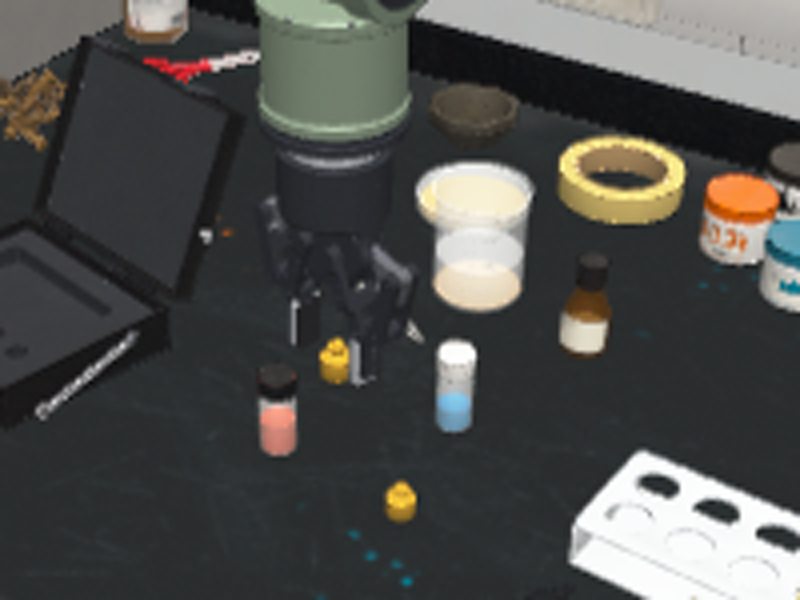

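The weight stands between the fingers (crop 337,362) and nothing else has been touched. I rotate and regrip.

Request:
arm_command(commands=[[[0,0,0],-0.143,-0.2],[[0,0,0],-0.143,-0.2],[[0,0,0],-0.143,-0.2],[[0,0,0],-0.143,-0.2],[[0,0,0],-0.143,-0.2],[[0,0,0],-0.143,-0.2],[[0,0,0],-0.143,-0.2],[[0,0,0],-0.143,-0.2],[[0,0,0],-0.143,-0.2],[[0,0,0],-0.143,-0.2],[[0,0,0],-0.139,-0.2],[[0,0,0],0,1],[[0,0,0],0,1],[[0,0,0],0,1],[[0,0,0],0,1]])

```text
clock: 4.45
position: [0.5388, -0.0198, 0.0089]
tool_rot: [-3.141, -0.0, 1.336]
force: [-0.9, 0.7, 1.0]
grip_width: 0.0214
finger_force: 19.5
```

Request:
arm_command(commands=[[[0,0,30],0,1],[[0,0,40],0,1],[[-30,20,36],0,1],[[-40,20,0],0,1],[[-33,26,0],0,1],[[0,40,0],0,1],[[0,40,0],0,1],[[0,40,0],0,1],[[0,40,0],0,1],[[0,30,-10],0,1],[[0,20,-15],0,1],[[0,0,-10],0,1],[[0,0,0],0,1]])

```text
clock: 5.75
position: [0.4358, 0.2552, 0.0781]
tool_rot: [-3.141, 0.002, 1.335]
force: [0.1, -0.3, -1.2]
grip_width: 0.0213
finger_force: 20.0
```

Request:
arm_command(commands=[[[0,1,-20],0,1],[[0,0,-15],0,1],[[0,0,-6],0,1],[[0,0,-3],0,1],[[0,0,-3],0,1]])

```text
clock: 6.25
position: [0.4368, 0.2564, 0.0327]
tool_rot: [3.141, -0.0, 1.333]
force: [-0.2, 0.3, -0.7]
grip_width: 0.0215
finger_force: 20.0
```

Request:
arm_command(commands=[[[0,0,-2],0,1],[[0,0,0],0,1],[[0,0,0],0,0.35],[[0,0,0],0,0.3],[[0,0,0],0,0.3],[[0,0,20],0,0.3],[[0,0,30],0,0.2],[[0,0,30],0,0],[[0,0,20],0,-0.2]])

```text
clock: 7.15
position: [0.4367, 0.2569, 0.132]
tool_rot: [3.141, -0.001, 1.334]
force: [0.2, 0.2, 0.0]
grip_width: 0.0508
finger_force: 0.0
```

```bash
python3 -c "
from h import *
f=grab_frame('scene')
h=cv2.cvtColor(f['image'],cv2.COLOR_RGB2HSV);m=cv2.inRange(h,(12,120,80),(28,255,255));m[:165]=0;m[215:]=0;m[:,:135]=0;m[:,220:]=0
N,l,s,c=cv2.connectedComponentsWithStats(m);print([(s[i].tolist(),c[i].round(1),ray(f,*c[i],.0325)[:2].round(4)) for i in range(1,N) if s[i,4]>6])"
```

```text
[([149, 177, 9, 8, 57], array([152.7, 180.9]), array([0.4356, 0.2594]))]
```

Request:
arm_command(commands=[[[0,-39,0],0.143,-0.2],[[0,-39,0],0.143,-0.2],[[0,-39,0],0.143,-0.2],[[0,-39,0],0.143,-0.2],[[0,-39,0],0.143,-0.2],[[0,-39,0],0.143,-0.2],[[0,-39,0],0.143,-0.2],[[0,-39,0],0.143,-0.2],[[1,-39,0],0.143,-0.2],[[2,-38,0],0.143,-0.2],[[0,0,-20],0.141,-0.2],[[0,0,-30],0,-0.2],[[0,0,0],0,-0.2]])

```text
clock: 8.5
position: [0.4377, -0.1322, 0.0779]
tool_rot: [-3.141, -0.004, 2.904]
force: [-0.3, 0.1, 0.0]
grip_width: 0.051
finger_force: 0.0
```

Request:
arm_command(commands=[[[2,0,-40],0,-0.2],[[0,0,-31],0,-0.2],[[0,0,0],0,1],[[0,0,0],0,1],[[0,0,0],0,1],[[0,0,0],0,1],[[0,0,0],0,-0.2],[[0,0,0],-0.143,-0.2],[[0,0,0],-0.143,-0.2],[[0,0,0],-0.143,-0.2],[[0,0,0],-0.143,-0.2],[[0,0,0],-0.143,-0.2],[[0,0,0],-0.143,-0.2],[[0,0,0],-0.143,-0.2],[[0,0,0],-0.143,-0.2],[[0,0,0],-0.143,-0.2],[[0,0,0],-0.143,-0.2],[[0,0,0],-0.141,-0.2]])

```text
clock: 10.3
position: [0.4418, -0.132, 0.0097]
tool_rot: [3.141, -0.001, 1.328]
force: [0.9, 0.5, 0.3]
grip_width: 0.0512
finger_force: 0.0
```

Request:
arm_command(commands=[[[0,0,0],0,1],[[0,0,0],0,1],[[0,0,0],0,1],[[0,0,0],0,1]])

```text
clock: 10.7
position: [0.4416, -0.1322, 0.0094]
tool_rot: [3.141, -0.001, 1.336]
force: [-0.5, 1.2, 6.0]
grip_width: 0.0168
finger_force: 19.5
```

Request:
arm_command(commands=[[[0,0,40],0,1],[[0,0,40],0,1],[[0,30,35],0,1],[[0,40,0],0,1],[[0,40,0],0,1],[[-5,40,0],0,1],[[-5,40,0],0,1],[[-5,40,0],0,1],[[0,40,0],0,1],[[0,40,-10],0,1],[[0,30,-20],0,1],[[0,11,-20],0,1],[[0,0,0],0,1]])

```text
clock: 12.0
position: [0.4253, 0.2188, 0.0715]
tool_rot: [-3.14, 0.002, 1.338]
force: [-0.2, -1.1, -0.1]
grip_width: 0.0169
finger_force: 19.7
```

```bash
python3 -c "
from h import *
print(bot.observe()['position'])
f=grab_frame('scene');cv2.imwrite('pics/p2.png',cv2.resize(f['image'][130:215,120:230],None,fx=7,fy=7,interpolation=cv2.INTER_CUBIC)[:,:,::-1])"
```

```text
[0.42532864 0.21883165 0.07148301]
```

View pics/p2.png

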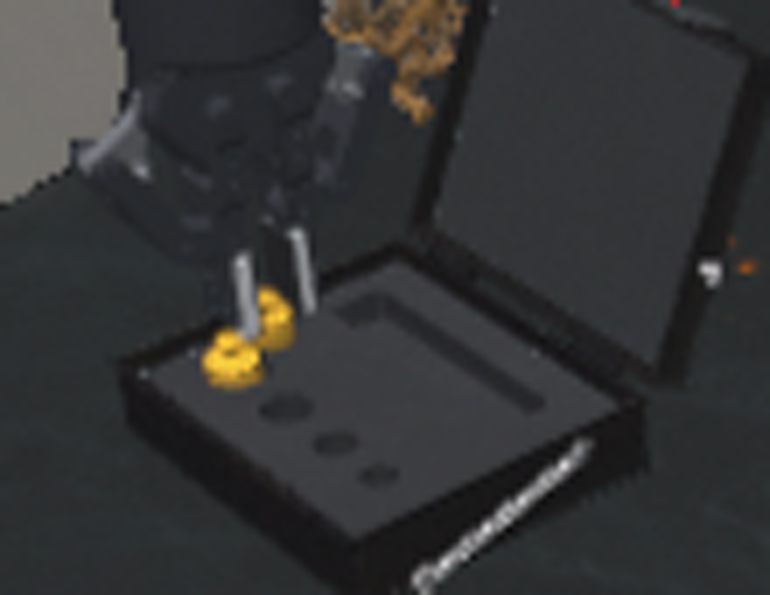

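The large weight sits sunk in the far-left pocket (crop 232,362). The small one is held above the second pocket (285,408).

Request:
arm_command(commands=[[[1,0,-20],0,1],[[0,0,-11],0,1],[[0,0,-6],0,1],[[0,0,-3],0,1],[[0,0,0],0,1]])

```text
clock: 12.55
position: [0.4276, 0.2176, 0.0334]
tool_rot: [3.142, -0.0, 1.333]
force: [0.1, -0.7, -0.3]
grip_width: 0.0164
finger_force: 19.7
```

Request:
arm_command(commands=[[[0,0,-3],0,1],[[0,0,0],0,1],[[0,0,0],0,0.45],[[0,0,0],0,0.4],[[0,0,0],0,0.4],[[0,0,20],0,0.4],[[0,0,30],0,0.2],[[0,0,30],0,0],[[0,-20,20],0,-0.2],[[0,-40,0],0,-0.2],[[0,-40,0],0,-0.2]])

```text
clock: 13.65
position: [0.4274, 0.1174, 0.1307]
tool_rot: [3.141, -0.001, 1.336]
force: [0.5, -0.5, -0.5]
grip_width: 0.0511
finger_force: 0.0
```

```bash
python3 -c "
from h import *
f=grab_frame('scene');t=grab_frame('top')
for n,f,b in(('s',f,(165,215,135,220)),('t',t,(215,265,120,200))):
    h=cv2.cvtColor(f['image'],cv2.COLOR_RGB2HSV);m=cv2.inRange(h,(12,120,80),(28,255,255));k=m*0;k[b[0]:b[1],b[2]:b[3]]=1;m*=k
    N,l,s,c=cv2.connectedComponentsWithStats(m);print(n,[(s[i].tolist(),c[i].round(1),ray(f,*c[i],.034)[:2].round(4)) for i in range(1,N) if s[i,4]>6])"
```

```text
s [([149, 177, 9, 8, 57], array([152.7, 180.9]), array([0.434 , 0.2576])), ([158, 184, 7, 6, 32], array([160.7, 187. ]), array([0.4237, 0.217 ]))]
t []
```

Request:
arm_command(commands=[[[6,-38,0],0,-0.3],[[6,-38,0],0,-0.3],[[6,-38,0],0,-0.3],[[6,-36,0],0,-0.3],[[0,0,0],0,-0.3],[[0,0,-40],0,-0.3],[[0,0,-40],0,-0.3],[[0,0,-35],0,-0.3],[[0,0,0],0,-0.3]])

```text
clock: 14.65
position: [0.4496, -0.0317, 0.0125]
tool_rot: [-3.137, 0.001, 1.333]
force: [-0.2, -0.3, 0.3]
grip_width: 0.0554
finger_force: 0.0
```

Request:
arm_command(commands=[[[0,0,3],0,1],[[0,0,0],0,1],[[0,0,0],0,1],[[0,0,0],0,1],[[0,0,0],0,-0.3],[[0,0,12],0.143,-0.3],[[0,0,11],0.143,-0.3],[[0,0,0],0.143,-0.3],[[0,0,0],0.143,-0.3],[[0,0,0],0.143,-0.3],[[0,0,0],0.143,-0.3],[[0,0,0],0.143,-0.3],[[0,0,0],0.143,-0.3],[[0,0,0],0.143,-0.3],[[0,0,0],0.143,-0.3],[[0,0,0],0.141,-0.3],[[0,0,0],0,1],[[0,0,0],0,1],[[0,0,0],0,1],[[0,0,0],0,1]])

```text
clock: 16.65
position: [0.4518, -0.032, 0.0416]
tool_rot: [3.142, 0.001, 2.902]
force: [-0.3, 1.6, 8.1]
grip_width: 0.0246
finger_force: 20.1
```

Request:
arm_command(commands=[[[0,0,35],0,1],[[0,-20,40],0,1],[[3,-40,0],0,1],[[3,-40,0],0,1],[[3,-40,0],0,1],[[3,-40,0],0,1],[[3,-40,0],0,1],[[3,-36,0],0,1],[[3,-20,-15],0,1],[[0,0,-10],0,1],[[0,0,0],0,1],[[0,0,0],0,1]])

```text
clock: 17.85
position: [0.4725, -0.307, 0.0912]
tool_rot: [3.141, -0.001, 2.905]
force: [0.1, -1.4, -0.0]
grip_width: 0.0246
finger_force: 20.1
```

```bash
python3 -c "
from h import *
o=bot.observe();print(o['position'],o['force'])
f=grab_frame('scene');cv2.imwrite('pics/r1.png',cv2.resize(f['image'][175:285,300:410],None,fx=5,fy=5,interpolation=cv2.INTER_CUBIC)[:,:,::-1])"
```

```text
[ 0.47249844 -0.30696813  0.09122503] [ 0.11782608 -1.44501942 -0.02418806]
```

View pics/r1.png

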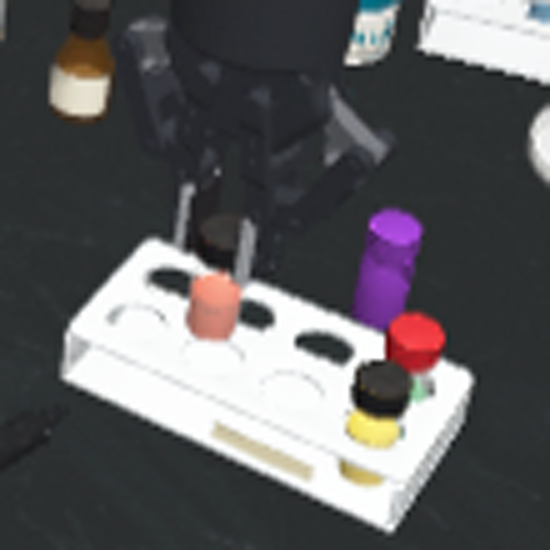

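The red vial is held upright above the front-row hole at y +20 (crop 213,350), aligned with it. That was my tenth picture, so from here I use numbers only.

Request:
arm_command(commands=[[[0.5,-1,-10],0,1],[[0,0,-5],0,1],[[0,0,-3],0,1],[[0,0,-3],0,1],[[0,0,0],0,1]])

```text
clock: 18.4
position: [0.4728, -0.3089, 0.0698]
tool_rot: [3.141, -0.0, 2.905]
force: [0.1, 0.2, -0.5]
grip_width: 0.0249
finger_force: 20.1
```

Request:
arm_command(commands=[[[0,0,-8],0,1],[[0,0,-8],0,1],[[0,0,-5],0,1],[[0,0,0],0,1]])

```text
clock: 18.8
position: [0.4725, -0.3088, 0.0483]
tool_rot: [3.141, -0.001, 2.905]
force: [-0.5, 0.8, 0.0]
grip_width: 0.0246
finger_force: 20.1
```

Request:
arm_command(commands=[[[0,0,-1],0,0.15],[[0,0,0],0,0.1],[[0,0,0],0,0.1],[[0,0,30],0,0.1],[[0,0,40],0,0.1],[[0,20,15],0,-0.3],[[15,40,0],0,-0.3],[[16,40,0],0,-0.3],[[16,40,0],0,-0.3],[[16,33,0],0,-0.3],[[0,20,0],0,-0.3],[[0,0,0],0,-0.3],[[0,0,-40],0,-0.3],[[0,0,-40],0,-0.3],[[0,0,-36],0,-0.3],[[0,0,0],0,-0.3]])

```text
clock: 20.4
position: [0.5334, -0.1165, 0.0139]
tool_rot: [-3.141, -0.006, 2.904]
force: [-0.6, -0.3, 1.0]
grip_width: 0.0555
finger_force: 0.0
```

```bash
python3 -c "
from h import *
f=grab_frame('scene')
h=cv2.cvtColor(f['image'],cv2.COLOR_RGB2HSV)
for lo,hi,b in(((0,60,90),(12,255,255),(222,270,315,375)),((95,60,90),(115,255,255),(195,225,270,300))):
    m=cv2.inRange(h,lo,hi);k=m*0;k[b[0]:b[1],b[2]:b[3]]=1;m*=k
    N,l,s,c=cv2.connectedComponentsWithStats(m);print([(s[i].tolist(),c[i].round(1),ray(f,*c[i],.03)[:2].round(4)) for i in range(1,N) if s[i,4]>6])"
```

```text
[([337, 243, 9, 7, 43], array([341.3, 246.4]), array([ 0.4753, -0.3061])), ([336, 253, 8, 5, 21], array([339.1, 254.9]), array([ 0.4461, -0.3133]))]
[([279, 208, 9, 10, 73], array([282.9, 212.4]), array([ 0.5138, -0.1265]))]
```

Request:
arm_command(commands=[[[0,0,2],0,1],[[0,0,0],0,1],[[0,0,0],0,1],[[0,0,0],0,1],[[0,0,0],0,-0.3],[[0,0,12],-0.143,-0.3],[[0,0,11],-0.143,-0.3],[[0,0,0],-0.143,-0.3],[[0,0,0],-0.143,-0.3],[[0,0,0],-0.143,-0.3],[[0,0,0],-0.143,-0.3],[[0,0,0],-0.143,-0.3],[[0,0,0],-0.143,-0.3],[[0,0,0],-0.143,-0.3],[[0,0,0],-0.143,-0.3],[[0,0,0],-0.141,-0.3],[[0,0,0],0,1],[[0,0,0],0,1],[[0,0,0],0,1],[[0,0,0],0,1]])

```text
clock: 22.45
position: [0.5363, -0.1161, 0.0426]
tool_rot: [3.141, -0.001, 1.336]
force: [-0.5, 0.3, 6.6]
grip_width: 0.0244
finger_force: 20.2
```

Request:
arm_command(commands=[[[0,0,35],0,1],[[0,0,40],0,1],[[-15,-38,0],0,1],[[-16,-38,0],0,1],[[-15,-38,0],0,1],[[-15,-39,0],0,1],[[0,0,-15],0,1],[[0,0,-10],0,1],[[0,0,0],0,1],[[0,0,0],0,1]])

```text
clock: 23.45
position: [0.4753, -0.2681, 0.092]
tool_rot: [-3.141, -0.0, 1.336]
force: [-0.0, 0.2, -0.4]
grip_width: 0.0245
finger_force: 20.0
```

Request:
arm_command(commands=[[[-0.5,-1,-10],0,1],[[0,0,-5],0,1],[[0,0,-3],0,1],[[0,0,-3],0,1],[[0,0,0],0,1]])

```text
clock: 23.95
position: [0.4745, -0.27, 0.0709]
tool_rot: [-3.141, 0.0, 1.334]
force: [1.0, -0.3, -0.3]
grip_width: 0.0248
finger_force: 20.0
```

Request:
arm_command(commands=[[[0,0,-8],0,1],[[0,0,-8],0,1],[[0,0,-6],0,1],[[0,0,0],0,1],[[0,0,0],0,0.15],[[0,0,0],0,0.1],[[0,0,0],0,0.1],[[0,0,30],0,0.1],[[0,0,40],0,0],[[0,0,40],0,0],[[0,0,40],0,0],[[0,0,20],0,0],[[0,0,0],0,0]])

```text
clock: 25.25
position: [0.4753, -0.2706, 0.2218]
tool_rot: [3.138, 0.0, 1.334]
force: [0.2, 0.1, -0.5]
grip_width: 0.0431
finger_force: 0.0
```

```bash
python3 -c "
from h import *
f=grab_frame('scene');t=grab_frame('top')
h=cv2.cvtColor(f['image'],cv2.COLOR_RGB2HSV)
for nm,lo,hi,b in(('blue',(95,60,90),(115,255,255),(220,275,310,375)),('red',(0,60,90),(12,255,255),(222,270,315,375)),('brass',(12,120,80),(28,255,255),(165,215,135,220))):
    m=cv2.inRange(h,lo,hi);k=m*0;k[b[0]:b[1],b[2]:b[3]]=1;m*=k
    N,l,s,c=cv2.connectedComponentsWithStats(m);print(nm,[(s[i].tolist(),c[i].round(1)) for i in range(1,N) if s[i,4]>6])
for u,v in((192,119.5),(230,139.5)):print('lid',ray(f,u,v,.1605).round(3))
for p in((.611,.2436),(.571,.0784)):print(proj(f,[*p,.1605]).round(1),proj(t,[*p,.1605]).round(1))"
```

```text
blue [([324, 241, 7, 2, 12], array([327. , 241.5])), ([322, 246, 8, 5, 20], array([325. , 248.5]))]
red [([337, 243, 9, 7, 44], array([341.2, 246.3])), ([336, 253, 8, 5, 21], array([339.1, 254.9]))]
brass [([149, 177, 9, 8, 57], array([152.7, 180.9])), ([158, 184, 7, 6, 32], array([160.7, 187. ]))]
lid [0.609 0.245 0.16 ]
lid [0.568 0.076 0.16 ]
[192.7 119.3] [128.5 157.6]
[230.1 138.9] [197.9 175.2]
```

Both vials are seated and the weights haven't moved. The predicted lid corners match the picture to within a pixel, so I go to the lid.

Request:
arm_command(commands=[[[10,40,0],0,0],[[10,40,0],0,0],[[10,40,0],0,0],[[10,40,0],0,0],[[10,40,0],0,0],[[10,40,0],0,0],[[10,40,0],0,0],[[11,40,0],0,0],[[11,40,0],0,0],[[11,40,0],0,0],[[11,31,0],0,0],[[0,0,0],0,0],[[0,0,0],0,0]])

```text
clock: 26.65
position: [0.5879, 0.1608, 0.2178]
tool_rot: [-3.14, 0.002, 1.334]
force: [0.2, -0.4, 0.4]
grip_width: 0.0432
finger_force: 0.0
```

Clear approach: correct x by 3 mm and descend to about z 0.147.

Request:
arm_command(commands=[[[3,0,-20],0,0],[[0,0,-20],0,0],[[0,0,-15],0,0],[[0,0,-10],0,0],[[0,0,-6],0,0],[[0,0,0],0,0.35],[[0,0,0],0,0.45],[[0,0,0],0,0.45]])

```text
clock: 27.45
position: [0.5918, 0.1609, 0.1488]
tool_rot: [3.141, -0.0, 1.334]
force: [0.1, -0.5, 0.3]
grip_width: 0.0234
finger_force: 0.0
```

Request:
arm_command(commands=[[[-5.5,1.3,2.3],0,0.45],[[-5.5,1.3,2.3],0,0.45],[[-5.5,1.3,2.3],0,0.45],[[-5.5,1.3,2.3],0,0.45],[[-5.5,1.3,1.4],0,0.45],[[-5.5,1.3,1.4],0,0.45],[[-5.5,1.3,1.4],0,0.45],[[-5.5,1.3,1.4],0,0.45]])

```text
clock: 28.25
position: [0.5469, 0.1715, 0.1631]
tool_rot: [-3.142, 0.0, 1.334]
force: [0.5, -0.7, 0.6]
grip_width: 0.0233
finger_force: 0.2
```

```bash
python3 -c "
from h import *
f=grab_frame('scene');o=bot.observe();print(o['position'],o['force'],o['grip_width'],o['finger_force'])
import pickle
a=pickle.load(open('fs.pkl','rb'))['scene']['image']
# lid right edge bright/dark along a row: print profile for change
g=cv2.cvtColor(f['image'],cv2.COLOR_RGB2GRAY);g0=cv2.cvtColor(a,cv2.COLOR_RGB2GRAY)
for v in(145,155,165):print(v,g0[v,195:235].tolist(),g[v,195:235].tolist(),sep='\n')"
```

```text
[0.54632808 0.17174327 0.16316866] [0.5395629  2.19597948 2.19612737] 0.023533408463739917 0.0022450721746736235
145
[52, 53, 52, 53, 52, 52, 52, 52, 52, 52, 53, 52, 52, 52, 52, 54, 52, 53, 53, 53, 53, 53, 54, 53, 52, 52, 52, 51, 52, 45, 28, 27, 26, 27, 35, 44, 44, 43, 44, 44]
[43, 44, 43, 44, 44, 44, 43, 45, 44, 44, 44, 44, 44, 45, 44, 44, 43, 44, 43, 29, 27, 27, 27, 27, 35, 44, 45, 45, 47, 46, 46, 45, 45, 45, 44, 44, 44, 45, 45, 44]
155
[53, 53, 53, 52, 54, 53, 53, 54, 53, 53, 52, 52, 52, 52, 51, 52, 52, 53, 52, 52, 52, 52, 53, 53, 52, 52, 44, 27, 26, 28, 28, 36, 44, 45, 44, 44, 44, 43, 43, 44]
[44, 44, 44, 44, 44, 43, 44, 44, 43, 44, 44, 44, 43, 44, 43, 43, 44, 44, 40, 28, 25, 29, 28, 31, 42, 44, 44, 45, 44, 44, 45, 44, 44, 46, 44, 44, 45, 44, 44, 44]
165
[52, 52, 52, 52, 52, 52, 53, 53, 52, 54, 53, 53, 54, 52, 52, 52, 52, 52, 51, 52, 52, 52, 52, 43, 26, 26, 26, 29, 32, 50, 47, 44, 44, 45, 45, 44, 43, 44, 44, 44]
[44, 44, 43, 44, 43, 45, 45, 45, 45, 44, 44, 44, 44, 44, 43, 43, 43, 43, 33, 25, 26, 27, 33, 36, 44, 44, 44, 45, 46, 50, 46, 45, 44, 46, 46, 44, 44, 44, 45, 45]
```

Request:
arm_command(commands=[[[-5.3,1.3,0.7],0,0.45],[[-5.3,1.3,0.7],0,0.45],[[-5.3,1.3,0.6],0,0.45],[[-5.3,1.3,0.3],0,0.45],[[-5,1.3,0],0,0.45],[[-4,1.3,0],0,0.45],[[-3,1,0],0,0.45],[[-3,0,0],0,0.45],[[0,0,0],0,0.45],[[0,0,0],0,0.5]])

```text
clock: 29.3
position: [0.5113, 0.1801, 0.1653]
tool_rot: [3.141, 0.0, 1.334]
force: [-0.1, 0.8, -0.9]
grip_width: 0.0215
finger_force: 0.0
```

Request:
arm_command(commands=[[[-2,0.5,0],0,0.5],[[0,0,0],0,0.6],[[0,0,0],0,0.7],[[0,0,0],0,1],[[0,0,0],0,1],[[0,0,0],0,1]], newtons=20)

```text
clock: 29.9
position: [0.5094, 0.1805, 0.1653]
tool_rot: [3.141, 0.0, 1.334]
force: [0.9, -0.5, 4.0]
grip_width: 0.019
finger_force: 19.8
```

```bash
python3 -c "
from h import *
from scipy.optimize import least_squares
f=grab_frame('scene');o=bot.observe();print(o['position'],o['force'],o['grip_width'],o['finger_force'])
g=cv2.cvtColor(f['image'],cv2.COLOR_RGB2GRAY).astype(int)
# right side wall dark band (outer right face y=-.085): compare with predicted right-wall front lip & back corner lines
c,s=np.cos(-.2375),np.sin(-.2375)
def P(th,r,h,y=-.085):
    x=.074-r*np.cos(th)+h*np.sin(th);z=.037+r*np.sin(th)+h*np.cos(th)
    return proj(f,[.453+c*x-s*y,.1945+s*x+c*y,z])
for v in (125,130,135,140,145,150,155,160,165):print(v,195,g[v,195:225].tolist())
for th in(1.25,1.3,1.35,1.384,1.42,1.47,1.52):
    print(th,[P(th,r,h).round(1).tolist() for r,h in((.04,0),(.04,.018),(.1,0),(.1,.018),(.142,0),(.142,.018))])"
```

```text
[0.50938609 0.18056011 0.16535435] [ 1.31592961 -1.70493524  3.8540401 ] 0.018687541868864017 19.861201860476285
125 195 [46, 46, 45, 45, 45, 62, 63, 66, 106, 104, 94, 92, 92, 93, 85, 86, 92, 58, 65, 70, 69, 70, 65, 70, 74, 140, 127, 185, 205, 211]
130 195 [77, 85, 44, 47, 80, 61, 66, 67, 73, 74, 80, 87, 85, 78, 80, 75, 66, 67, 69, 74, 87, 79, 44, 44, 44, 44, 44, 44, 44, 44]
135 195 [48, 46, 45, 44, 45, 45, 44, 44, 44, 44, 45, 45, 44, 45, 44, 44, 43, 44, 44, 44, 45, 44, 44, 45, 44, 44, 44, 44, 44, 44]
140 195 [54, 38, 37, 35, 29, 38, 38, 36, 39, 42, 44, 45, 44, 44, 45, 44, 43, 44, 44, 44, 44, 44, 44, 44, 44, 44, 45, 43, 44, 44]
145 195 [33, 33, 35, 35, 34, 33, 32, 27, 29, 25, 25, 26, 31, 44, 44, 44, 44, 44, 44, 44, 44, 45, 43, 44, 44, 44, 45, 45, 45, 47]
150 195 [35, 35, 35, 35, 35, 34, 35, 33, 24, 26, 26, 29, 27, 28, 37, 44, 44, 44, 44, 44, 43, 44, 44, 44, 45, 44, 44, 45, 44, 45]
155 195 [34, 33, 35, 35, 34, 34, 33, 35, 34, 29, 26, 27, 29, 29, 32, 38, 44, 44, 44, 44, 44, 44, 44, 44, 46, 44, 44, 44, 44, 45]
160 195 [35, 35, 33, 33, 32, 34, 34, 34, 32, 33, 27, 24, 26, 26, 28, 30, 37, 
[... 194 characters left out ...]
 176.1], [213.5, 172.1], [201.8, 160.6], [206.7, 156.5], [196.5, 149.0], [201.7, 144.9]]
1.3 [[209.3, 175.7], [214.1, 171.9], [203.2, 159.5], [208.2, 155.7], [198.6, 147.4], [203.8, 143.6]]
1.35 [[209.8, 175.3], [214.8, 171.7], [204.6, 158.5], [209.7, 154.9], [200.7, 146.0], [206.0, 142.4]]
1.384 [[210.2, 175.0], [215.2, 171.6], [205.6, 157.8], [210.7, 154.5], [202.1, 145.0], [207.4, 141.7]]
1.42 [[210.6, 174.8], [215.6, 171.6], [206.6, 157.2], [211.8, 154.0], [203.6, 144.1], [209.0, 140.9]]
1.47 [[211.2, 174.4], [216.2, 171.5], [208.1, 156.3], [213.3, 153.4], [205.8, 142.9], [211.2, 140.1]]
1.52 [[211.8, 174.1], [216.8, 171.4], [209.5, 155.6], [214.8, 153.0], [207.9, 141.8], [213.3, 139.3]]
```

The lid's slope in the picture (0.265 px/px against 0.261 predicted for 1.384) and the hand position both give about 1.38–1.39 rad. It is gripped at 20 N and steady, so I hand in.

```bash
python3 -c "
from h import *
print(np.abs(bot.observe()['qd']).max()); print(ticket.job_done())"
```

```text
0.0018168202546093397
the job is handed in; nothing more can be done
None
```

I handed the job in with both weights seated in their pockets, both vials standing in the near rack, and the gripper holding the lid steady at about 1.38–1.39 rad with 20 N; I got no verdict back.

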